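# Change the tin at the greasing station and spray it

## Task

The loaf tin in the cradle has been greased: take it out and stand it upright, flat on the floor of the baking tray beside the tin already there. Then set the dry tin from the wooden board fully home in the cradle, open side up, and once you have let go of it, press the cap of the tall spray canister behind the cradle all the way down and let it spring back up. Spray only with the dry tin in place, never press the cap of the shorter canister, and leave the other tin, the flour dredger and the pastry sheets where they are.

Things in the scene. Friction and masses are not known exactly. Their poses are not given: they have to be found in the camera images.
- greased_tin: open loaf tin of dark bare steel, 150 long (own x) x 56 wide (y) x 45 high, walls and floor 4, 200 g; origin at the centre of its underside, z up. Starts in the cradle
- dry_tin: open loaf tin of dark bare steel, 150 long (own x) x 56 wide (y) x 45 high, walls and floor 4, 200 g; origin at the centre of its underside, z up. Same as the others; starts on the wooden board at any of many yaws
- parked_tin: open loaf tin of dark bare steel, 150 long (own x) x 56 wide (y) x 45 high, walls and floor 4, 200 g; origin at the centre of its underside, z up. Bystander, stands in the tray on its +y side; leave it there
- tray: pale aluminium baking tray, fixed, 260 (x) x 220 (y) outside, 15 high, rim walls and floor 4 thick (floor top 4 above the origin); origin at the centre of its underside. The free half is its own -y side
- board: light wooden board, fixed, 220 (x) x 200 (y) x 12 thick; origin at the centre of its underside. The dry tin stands on it; board and tray may lie on either side of the station
- cradle: steel cradle, fixed, in front of the tall canister: floor plate 176 (x) x 72 (y), 6 thick, with an end stop across each end (inner faces 158 apart) and short side lips at the four corners (inner faces 62 apart, each 30 long, middle of the sides open); stops and lips reach 18 above the table. Origin at the centre of its underside; x runs along the seat, +x towards the tall canister
- cradle_seat (a point): centre of the cradle's floor, 6 above the table, axes as the cradle: a seated tin's origin lies here, its long axis along x
- oil: tall slim aluminium spray canister, fixed, 56 in diameter (foot flange 68), 150 high without its cap; origin at the centre of its underside, its -x side faces the cradle, whose centre is 125 away
- oil_cap_top (a point): centre of the top face of the tall canister's sprung white cap: a disc 40 in diameter, 14 thick, with a short nozzle stub towards the cradle; 175 above the table at rest
- oil_cap (a joint): travel of the tall canister's cap in m: 0 up, 0.010 fully down; the spring takes about 2.5 N to start and 8.5 N at the bottom; above 0.006 it sprays
- stout: shorter aluminium canister, fixed, 60 in diameter (flange 72), 105 high without its cap, to the left or right of the tall one; origin at the centre of its underside. Bystander: do not press it
- stout_cap_top (a point): centre of the top face of the shorter canister's plain cap (40 in diameter, no nozzle), 130 above the table at rest
- stout_cap (a joint): travel of the shorter canister's cap in m: 0 up, 0.010 fully down; must stay up
- dredger: aluminium flour dredger, 66 in diameter, 105 high, small side handle, 350 g, standing just beyond the board; origin at the centre of its underside. Bystander
- sheets: stack of baked pastry sheets, 90 (x) x 150 (y) x 22 high, 400 g, on the robot's side of the board; origin at the centre of its underside. Bystander

How it is judged (in metres and radians):
On the way, in this order (a step that is already met when the one before it is completed fails the run):
1. the greased tin stands flat on the tray, released (x of greased_tin in the frame of tray between -0.075 and 0.075 m and y of greased_tin in the frame of tray between -0.085 and 0.085 m and z of greased_tin in the frame of tray between 0 and 0.008 m and angle between greased_tin's own z axis and vertical below 0.04 rad and contact force between the fingers and greased_tin below 0.1 N and linear speed of greased_tin below 0.02 m/s), for 0.2 s.
2. the dry tin sits fully home in the cradle, released (horizontal distance between dry_tin and cradle_seat below 0.008 m and z of dry_tin in the frame of cradle_seat between -0.004 and 0.004 m and angle between dry_tin's own z axis and vertical below 0.04 rad and angle between the x axis of dry_tin and the x axis of cradle, either way round below 0.1 rad and contact force between the fingers and dry_tin below 0.1 N and linear speed of dry_tin below 0.02 m/s), for 0.2 s.
3. the tall canister's cap is pressed all the way down with the dry tin in the cradle (value of joint oil_cap above 0.008 m and horizontal distance between dry_tin and cradle_seat below 0.008 m and z of dry_tin in the frame of cradle_seat between -0.004 and 0.004 m and angle between dry_tin's own z axis and vertical below 0.04 rad and angle between the x axis of dry_tin and the x axis of cradle, either way round below 0.1 rad), for 0.05 s.
4. the cap is let up again (value of joint oil_cap below 0.002 m), for 0.1 s.
At the end, for the whole second after the job is handed in: The greased tin stands upright within the tray, flat on its floor (to 4 mm); the dry tin stands upright in the cradle, within 8 mm of the seat centre, 4 mm of its floor and 0.1 rad of its long axis; both released and at rest; the tall canister's cap is up again (under 2 mm) (all of step 1 and all of step 2 and value of joint oil_cap below 0.002 m); the robot touches nothing.
It fails at once if the tall canister sprays (cap past 6 mm) without the dry tin seated in the cradle (value of joint oil_cap above 0.006 m and not (horizontal distance between dry_tin and cradle_seat below 0.008 m and z of dry_tin in the frame of cradle_seat between -0.004 and 0.004 m and angle between dry_tin's own z axis and vertical below 0.04 rad and angle between the x axis of dry_tin and the x axis of cradle, either way round below 0.1 rad)).
It fails at once if the shorter canister's cap is pressed (past 4 mm) (value of joint stout_cap above 0.004 m).
It fails at once if the tin already on the tray is moved more than 20 mm or tipped (distance of parked_tin from where it was at the start of the episode above 0.02 m or angle between parked_tin's own z axis and vertical above 0.25 rad).
It fails at once if the flour dredger is moved more than 20 mm or tipped (distance of dredger from where it was at the start of the episode above 0.02 m or angle between dredger's own z axis and vertical above 0.25 rad).
It fails at once if the stack of pastry sheets is moved more than 20 mm or tipped (distance of sheets from where it was at the start of the episode above 0.02 m or angle between sheets's own z axis and vertical above 0.25 rad).
It also fails if it takes over 69 s, if anything falls off the work surface, if the arm or the gripper's body presses on something with over 40 N, if the wrist force passes 120 N, or if a joint passes its speed limit or range.

## Robot

A 6-joint arm with a two-finger parallel gripper is mounted at the origin on the work surface. World frame = base frame: x ahead of the robot, y to its left, z up, the work surface at z = 0. Lengths are in mm, angles in rad, forces in N, time in s.
With the tool pointing down it reaches from about 325 to 875 mm from the base axis. Payload 4.4 kg.
Tool frame: the origin (TCP) lies on the centre line of the jaws, within the pads' length; the fingertips stand ahead of it and the grasp point (between the pads) lies 6 mm ahead of it (ctrl.tcp_to_tips is the z of the fingertips in the tool frame, in mm); z points along the fingers, y is the direction in which the jaws open and shut (so a half turn about z gives the same grasp; the last joint's range is limited). The gripper opens to 85 mm and grips with 20 to 120 N. Pads are 22 mm wide; open, the fingers measure 114 mm over their backs; the gripper's body (76 mm by 85 mm) begins 54 mm behind the grasp point. The pads swing forward as they close: fully open they stand 13 mm farther back than shut.
Start: joints at [1.183, 0.207, 1.542, -0, 1.393, -0.15], TCP at [135.46, 558.819, 256.282] pointing down, gripper open.
Joint ranges: [-2.73, 2.73], [-0.86, 2.22], [0.23, 2.46], [-1.11, 4.25], [0.08, 2.63], [-2.82, 2.82]. Speed limits (rad/s): [2.79, 2.79, 3.14, 3.14, 3.14, 3.14].

## Interface

Orientations are given as a 3x3 rotation matrix whose columns are the frame's x, y, z axes.
In Python, from plant import ctrl, sensors, optics gives the robot as it stands. Calls block until the motion is done:
- ctrl.move_ptp(position, orientation): joint-space move of the TCP to a pose.
- ctrl.move_l(position, rot=None, vel=150, threshold=None): straight line of the TCP; rot=None keeps the orientation; vel is the mean speed in mm/s. With threshold (N) it stops when the force on the tool has changed by that much, and returns True; else False.
- ctrl.set_joints(angles): joint-space move.
- ctrl.gripper_to(opening, force=None): finger opening in mm; force is the grip in N (None keeps the last); returns when the fingers have stopped.
- ctrl.hold(seconds).
- ctrl.solve_ik(position, orientation): joint angles nearest the present ones, or None.
- sensors.read_state(): the state.
- optics.grab_frame(name): name is "side" or "top" or "wrist"; returns (picture, depth): 480x640x3 uint8, red, green, blue; 480x640 float32, mm along the optical axis (not along the pixel's ray), 0 where there is no reading.
- optics.camera_params(name): a dict with "mtx" (3x3 intrinsics, pixels), "R" (3x3) and "t" (3): a world point X has camera coordinates R X + t; the wrist camera has in their place "T_tool_cam" (4x4, takes a point from camera to tool coordinates, whose origin is the TCP and whose axes are the flange's). Camera axes: x right, y down, z forward; pixel columns grow to the right and rows downward; lengths in mm; the calibration is good to about 2 mm. A picture is of the moment at which its call begins: read the wrist's pose just before it. camera_params takes no time and is no camera call.
A pose or a line that the arm cannot do raises ctrl.MotionError and nothing moves.
- ctrl.finish_job(): hands the job in, once; it reports no verdict.
The state is a dict: "t": time; "q": joint angles; "qvel": joint speeds; "tau": joint torques, N m; "eef_pos": TCP position; "eef_rot": TCP orientation; "force": force on the tool from outside, world axes, zero at the start; "wrist_torque": the same for the moment, N m; "grip_width": finger opening in mm.
Only numpy, scipy, OpenCV 4.12 (cv2) and the standard library are available. Lean on these libraries where they do the work, as an engineer would, in place of code of your own. Each camera call takes 0.05 s, during which the arm holds its last target. There are 200 camera calls.

## Working session

There is one attempt and no reset: what is moved stays moved. The work goes in short steps, each a Python script; the robot and the scene stay as the last script left them, time stands still between calls to the robot, and variables do not carry over. Pictures are saved under pics/ and viewed, about 8 in all and at most 12, crops included, and the job is handed in when it is done.

```bash
ls; mkdir -p pics
cat > h.py <<'E'
import numpy as np, cv2
from plant import ctrl, sensors, optics
def cloud(name):
    s=sensors.read_state()
    img,d=optics.grab_frame(name); p=optics.camera_params(name); K=p["mtx"]
    v,u=np.mgrid[:480,:640]
    c=np.stack([(u-K[0,2])/K[0,0]*d,(v-K[1,2])/K[1,1]*d,d],-1)
    if "R" in p: w=(c-np.array(p["t"]))@np.array(p["R"])
    else:
        T=np.array(p["T_tool_cam"]); w=(c@T[:3,:3].T+T[:3,3])@np.array(s["eef_rot"]).T+np.array(s["eef_pos"])
    w[d==0]=np.nan
    return img,w
def save(img,f): cv2.imwrite(f,img[...,::-1])
E
python3 - <<'E'
from h import *
for n in("top","side"):
    img,w=cloud(n); save(img,f"pics/{n}0.png"); np.save(f"{n}0.npy",w); np.save(f"{n}i0.npy",img)
    print(n,w[::120,::160].round().tolist())
print(ctrl.tcp_to_tips, sensors.read_state()["t"])
E
```

```text
pics
top [[[1313.0, 1057.0, -295.0], [1314.0, 530.0, -274.0], [1314.0, 14.0, -252.0], [1317.0, -492.0, -234.0]], [[948.0, 1077.0, -414.0], [789.0, 416.0, 4.0], [801.0, 5.0, 2.0], [814.0, -409.0, -3.0]], [[467.0, 789.0, -2.0], [475.0, 391.0, 10.0], [486.0, -2.0, 4.0], [494.0, -395.0, 13.0]], [[177.0, 749.0, 6.0], [186.0, 372.0, 0.0], [195.0, -9.0, 1.0], [204.0, -391.0, -1.0]]]
side [[[-457.0, 1796.0, 524.0], [199.0, 1802.0, 500.0], [959.0, 1824.0, 471.0], [1311.0, 920.0, 503.0]], [[-605.0, 1821.0, 14.0], [113.0, 1793.0, -44.0], [769.0, 1136.0, 64.0], [1312.0, 827.0, 94.0]], [[-771.0, 1809.0, -592.0], [133.0, 373.0, -1.0], [532.0, 243.0, 2.0], [920.0, 127.0, 1.0]], [[-146.0, -31.0, 1.0], [138.0, -114.0, 0.0], [416.0, -196.0, 2.0], [689.0, -274.0, 0.0]]]
25.0 0.1
```

View pics/top0.png

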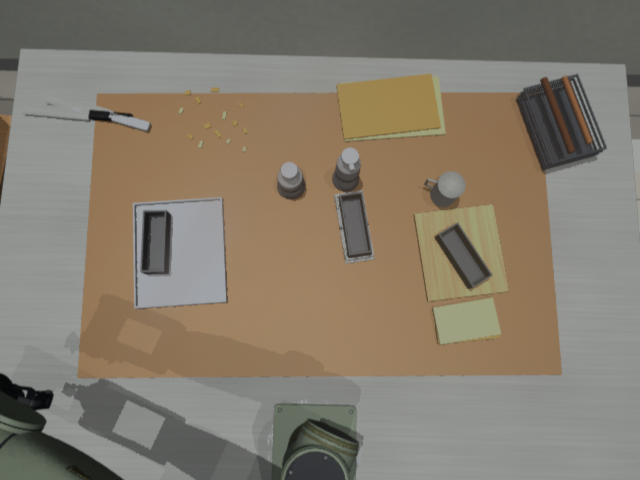

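View pics/side0.png

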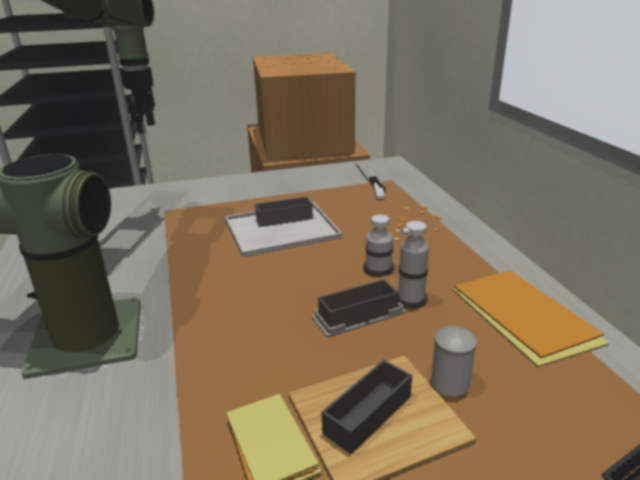

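Both views agree. The tray is at left (top view: px 134-226, 199-307), with the parked tin at about (156,242). The cradle tin is at (354,226), the tall canister at (348,168) and the stout one at (290,180). The dry tin is at (463,255) on the board, the dredger at (450,186) and the sheets at (467,321).

```bash
cat >> h.py <<'E'
def rect(P):
    (c,s,a)=cv2.minAreaRect(P[:,:2].astype(np.float32))
    if s[0]<s[1]: s=s[::-1]; a+=90
    return np.array(c),np.array(s),np.deg2rad((a+90)%180-90)
def box(img,w,u0,u1,v0,v1,zlo,zhi,dark=None,bright=None):
    m=np.zeros((480,640),bool); m[v0:v1,u0:u1]=1
    g=img.max(-1)
    m&=(w[...,2]>zlo)&(w[...,2]<zhi)
    if dark: m&=g<dark
    if bright: m&=img.min(-1)>bright
    m=cv2.morphologyEx(m.astype(np.uint8),cv2.MORPH_CLOSE,np.ones((3,3)))
    n,l,st,_=cv2.connectedComponentsWithStats(m)
    k=1+np.argmax(st[1:,4]); return w[(l==k)&np.isfinite(w[...,2])]
E
python3 - <<'E'
from h import *
w=np.load("top0.npy"); i=np.load("topi0.npy")
for n,b,z in(("parked",(135,180,200,285),(25,60)),("greased",(330,378,188,266),(27,62)),("dry",(428,498,215,296),(35,70))):
    P=box(i,w,*b,*z,dark=130); c,s,a=rect(P); print(n,len(P),c.round(1),s.round(1),a.round(3),np.percentile(P[:,2],[5,50,95]).round())
    P=w[b[2]:b[3],b[0]:b[1]][i[b[2]:b[3],b[0]:b[1]].max(-1)<110]; P=P[P[:,2]<30] if n!="dry" else P;print(n,"inner z",np.nanmedian(P[:,2]))
for n,b,z in(("tall cap",(336,364,145,175),(165,190)),("stout cap",(276,304,158,178),(120,145)),("dredger",(430,470,165,205),(92,118))):
    P=box(i,w,*b,*z);print(n,len(P),rect(P),np.median(P,0).round(1))
for n,b in(("tray",(125,235,190,315)),("board",(410,512,200,304)),("sheets",(428,505,294,348))):
    u0,u1,v0,v1=b; z={"tray":(2,25),"board":(8,20),"sheets":(16,30)}[n]
    P=box(i,w,*b,*z,bright=100 if n!="tray" else 150); print(n,rect(P),np.median(P[:,2]))
print(i[280,200],i[270,430],i[320,470],i[350,300],i[250,155])
E
```

```text
parked 719 [466.7 396.1] [150.3  58.5] 0.033 [26. 45. 53.]
parked inner z 9.817220620941963
greased 492 [521.7 -85. ] [150.9  56.8] 0.174 [29. 49. 56.]
greased inner z 11.163258703683935
dry 665 [ 450.9 -344.9] [149.7  59.1] 0.573 [36. 53. 61.]
dry inner z 21.005068085089945
tall cap 283 (array([641.40936279, -60.47188568]), array([49.24446869, 38.3710556 ]), np.float64(-0.33463897414168864)) [643.3 -62.7 175.5]
stout cap 232 (array([624.65264893,  74.12236023]), array([37.43103409, 36.92085266]), np.float64(0.012311012456163409)) [623.4  74.2 130.8]
dredger 590 (array([ 610.70965576, -305.6388855 ]), array([65.15337372, 64.9258728 ]), np.float64(-0.25303812044500673)) [ 608.3 -303.7  100.7]
tray (array([446.8565979 , 342.90237427]), array([257.05953979, 220.37042236]), np.float64(0.10055033508416694)) 5.6206674385725535
board (array([ 465.51226807, -347.75656128]), array([218.55595398, 198.6320343 ]), np.float64(0.14701747771187051)) 13.025890942710555
sheets (array([ 296.34790039, -354.45535278]), array([148.88557434,  89.34423828]), np.float64(-1.3869607635259782)) 22.800982558670455
[159 161 165] [159 144 105] [158 161 127] [158 131 100] [ 98  99 100]
```

```bash
cat >> h.py <<'E'
def rot(a,s=1):
    y=s*np.array([-np.sin(a),np.cos(a),0]); z=np.array([0,0,-1.]); return np.column_stack([np.cross(y,z),y,z])
def log(tag=""):
    s=sensors.read_state(); print(tag,"t",round(s["t"],2),np.round(s["eef_pos"],1),"F",np.round(s["force"],1),"g",round(s["grip_width"],1),"q",np.round(s["q"],2))
E
python3 - <<'E'
from h import *
for n,p,a in(("cr",(521.7,-85,220),.174),("dry",(451,-345,220),.573),("tray",(451.6,293,150),.06)):
    for s in(1,-1):
        q=ctrl.solve_ik(p,rot(a,s)); print(n,s,None if q is None else np.round(q,2))
print(optics.camera_params("wrist")["T_tool_cam"])
ctrl.move_ptp((521.7,-85,230),rot(.174,1))
log(); img,w=cloud("wrist"); save(img,"pics/w1.png"); np.save("w1.npy",w); np.save("wi1.npy",img)
E
```

```text
cr 1 [-0.33  0.14  1.7  -0.    1.3  -2.07]
cr -1 [-0.33  0.14  1.7  -0.    1.3   1.07]
dry 1 None
dry -1 [-0.81  0.22  1.6  -0.    1.32  0.19]
tray 1 [ 0.41  0.24  1.73 -0.    1.17 -1.22]
tray -1 [ 0.41  0.24  1.73 -0.    1.17  1.93]
[[-5.38016280e-04 -9.63797733e-01 -2.66633906e-01  6.74539796e+01]
 [ 9.99999820e-01 -5.89080800e-04  1.11533290e-04 -1.79302469e-01]
 [-2.64564447e-04 -2.66633798e-01  9.63797877e-01 -1.17687309e+02]
 [ 0.00000000e+00  0.00000000e+00  0.00000000e+00  1.00000000e+00]]
 t 2.75 [521.8 -84.3 230. ] F [ 1.1 -0.3 -0.4] g 85.0 q [-0.32  0.13  1.68  0.    1.33 -2.07]
```

View pics/w1.png

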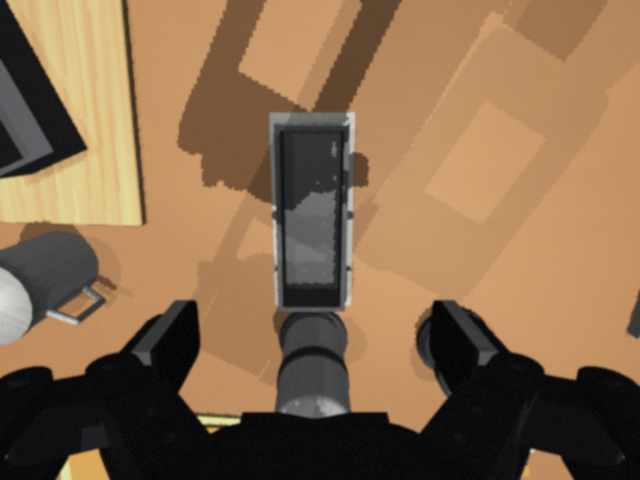

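The wrist view shows the greased tin in the cradle (rim about px 275-350, 120-308) with the canister below it. The jaws are well aligned with the tin.

```bash
cat >> h.py <<'E'
def loc(w,img,zlo,zhi,c,r,dark=None):
    m=(w[...,2]>zlo)&(w[...,2]<zhi)&(np.hypot(w[...,0]-c[0],w[...,1]-c[1])<r)
    if dark: m&=img.max(-1)<dark
    m=cv2.morphologyEx(m.astype(np.uint8),cv2.MORPH_CLOSE,np.ones((5,5)))
    n,l,st,_=cv2.connectedComponentsWithStats(m); k=1+np.argmax(st[1:,4])
    return w[(l==k)&np.isfinite(w[...,2])]
E
python3 - <<'E'
from h import *
w=np.load("w1.npy"); i=np.load("wi1.npy")
P=loc(w,i,40,62,(521.7,-85),100); c,s,a=rect(P); print("greased",len(P),c.round(1),s.round(1),a.round(3),np.median(P[:,2]))
P=loc(w,i,10,24,(521.7,-85),105); print("cradle",len(P),rect(P),np.median(P[:,2]))
if abs(s[0]-150)<8 and abs(s[1]-56)<8:
    R=rot(a,1); ctrl.move_ptp((*c,110),R); 
    hit=ctrl.move_l((*c,46),vel=100,threshold=15); log(hit)
    ctrl.gripper_to(40,50); log("grip")
    ctrl.move_l((*c,150),vel=120); log("lift")
    img,w=cloud("wrist"); save(img,"pics/w2.png"); np.save("w2.npy",w); np.save("wi2.npy",img)
E
```

```text
greased 3243 [524.  -86.3] [150.5  56.2] 0.17 50.95427155268541
cradle 9200 (array([524.14746094, -86.24412537]), array([142.80999756,  48.26545715]), np.float64(0.17072300694396558)) 10.268558375944522
False t 4.14 [524.7 -86.5  46.7] F [ 0.4  0.3 -0.5] g 85.5 q [-0.33  0.39  1.8   0.    0.95 -2.07]
grip t 4.53 [524.8 -86.5  47. ] F [ 0.3 -0.   6. ] g 54.9 q [-0.33  0.39  1.8   0.    0.95 -2.07]
lift t 5.54 [523.  -86.  148.9] F [ 0.1  0.4 -1.4] g 55.2 q [-0.33  0.23  1.75 -0.    1.16 -2.07]
```

Run:
```python
from h import *
p=(451.6,293.5)
R=rot(.065,1)
ctrl.move_ptp((*p,150),R); log("over")
ctrl.move_l((*p,70),vel=150)
hit=ctrl.move_l((*p,44),vel=40,threshold=5); log(hit)
ctrl.gripper_to(72); ctrl.hold(.15); log("open")
ctrl.move_l((*p,160),vel=150)
img,w=cloud("wrist"); save(img,"pics/w3.png"); np.save("w3.npy",w); np.save("wi3.npy",img)
P=loc(w,img,42,62,p,105,130); print(len(P),rect(P),np.median(P[:,2]))
log()
```

```text
over t 7.03 [452.1 292.7 149.9] F [-0.7 -0.4 -1.5] g 54.9 q [ 0.41  0.24  1.73 -0.    1.17 -1.22]
True t 8.32 [451.1 293.4  45.1] F [-2.1 -0.3  4.2] g 55.2 q [ 0.42  0.4   1.78  0.    0.96 -1.22]
open t 8.78 [449.7 292.7  44. ] F [ 0.7  0.7 -0.3] g 71.8 q [ 0.42  0.4   1.79  0.    0.96 -1.22]
4235 (array([450.07745361, 293.2243042 ]), array([149.51629639,  56.10029602]), np.float64(0.06597090273943977)) 48.91636356917731
 t 9.76 [450.6 293.  158.6] F [ 0.4 -0.2 -0.7] g 71.8 q [ 0.42  0.23  1.72  0.    1.19 -1.22]
```

View pics/w3.png

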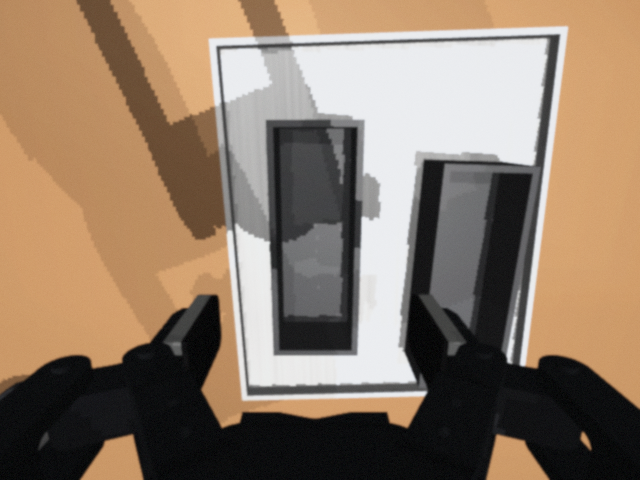

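The greased tin (px 267-363, 120-353) stands flat inside the tray, with its rim at z≈49 (expected 49). The parked tin beside it is undisturbed.

Next I view the empty cradle and the dry tin, both with the tool orientation that the insertion will use.

```bash
python3 - <<'E'
from h import *
ctrl.move_l((450,293,230),vel=200)
ctrl.gripper_to(85)
ctrl.move_ptp((524,-86.3,230),rot(.17,-1)); ctrl.hold(.2); log()
img,w=cloud("wrist"); save(img,"pics/w4.png"); np.save("w4.npy",w); np.save("wi4.npy",img)
P=loc(w,img,12,24,(524,-86.3),105); print("cradle lips",len(P),rect(P),np.median(P[:,2]))
P=loc(w,img,2.5,24,(524,-86.3),105); print("cradle all",len(P),rect(P),np.median(P[:,2]))
ctrl.move_ptp((451,-345,242),rot(.573,-1)); ctrl.hold(.2); log()
img,w=cloud("wrist"); save(img,"pics/w5.png"); np.save("w5.npy",w); np.save("wi5.npy",img)
P=loc(w,img,48,68,(451,-345),105); print("dry",len(P),rect(P),np.median(P[:,2]))
E
python3 -c "
import cv2,numpy as np
a=cv2.imread('pics/w4.png');b=cv2.imread('pics/w5.png')
cv2.imwrite('pics/w45.png',cv2.resize(np.hstack([a,b]),(800,300)))"
```

```text
t 12.72 [524.1 -85.8 230. ] F [ 0.3 -0.5  0.1] g 85.0 q [-0.33  0.14  1.68  0.    1.33  1.07]
cradle lips 859 (array([590.27819824, -73.99339294]), array([70.10330963, 33.48667526]), np.float64(-1.387801107363196)) 18.050235107484724
cradle all 16389 (array([529.66320801, -86.80368805]), array([199.09263611,  80.79968262]), np.float64(0.21189294739355505)) 6.273785115909277
 t 14.03 [ 451.6 -343.7  241.9] F [-0.5  0.5  0.3] g 85.1 q [-0.8   0.2   1.58  0.    1.36  0.19]
dry 3004 (array([ 452.33987427, -346.84320068]), array([150.4901886 ,  56.12184143]), np.float64(0.5648378250781758)) 56.89609592375288
```

View pics/w4.png

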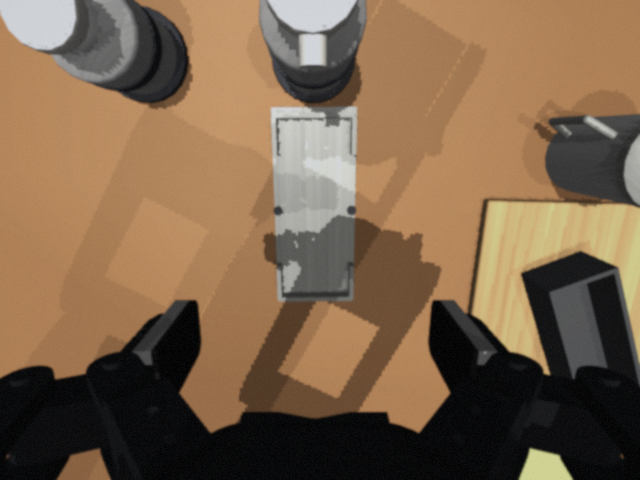

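View pics/w5.png

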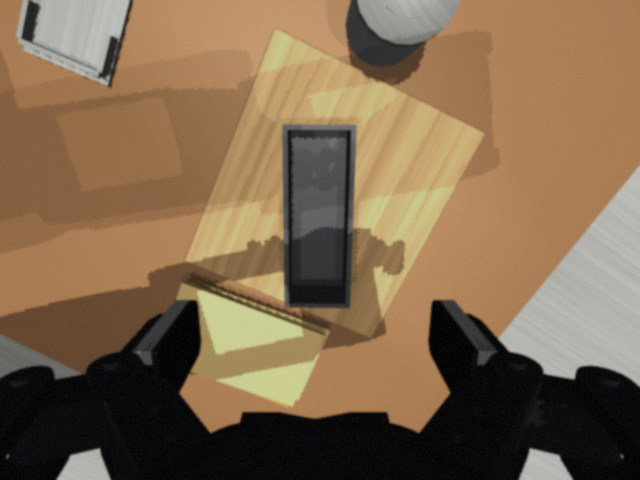

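The first view shows the empty cradle at px 270-357, 107-302 with both stops visible. The second shows the dry tin at px 282-356, 125-307, clear of the sheets and the dredger. Both are clean, so I refit the cradle from its stops and lips alone.

Run:
```python
from h import *
w=np.load("w4.npy"); i=np.load("wi4.npy")
s=w[100:308,262:364].reshape(-1,3); g=i[100:308,262:364].reshape(-1,3).astype(int)
gray=(g[:,0]-g[:,2])<25
for lo in(12,14,15):
    P=s[(s[:,2]>lo)&(s[:,2]<23)&gray]
    P=P[np.hypot(P[:,0]-524,P[:,1]+86)<100]
    print(lo,len(P),rect(P))
P=s[(s[:,2]>3)&(s[:,2]<23)&gray];P=P[np.hypot(P[:,0]-524,P[:,1]+86)<100];print(rect(P))
m=cv2.inRange((w[...,2]).astype(np.float32),165,185).astype(bool); m[:,:240]=0; m[:,390:]=0
P=w[m]; print("cap",len(P),rect(P),np.median(P,0))
c=np.array([524,-86.3]);a=.17;L=(s[:,:2]-c)@np.array([[np.cos(a),-np.sin(a)],[np.sin(a),np.cos(a)]])
k=(s[:,2]>14)&(s[:,2]<22)&gray
for n,q in(("+x",k&(L[:,0]>60)&(abs(L[:,1])<25)),("-x",k&(L[:,0]<-60)&(abs(L[:,1])<25))): print(n,np.percentile(L[q,0],[0,2,50,98,100]).round(1))
for n,q in(("+y",k&(L[:,1]>25)),("-y",k&(L[:,1]<-25))): print(n,np.percentile(L[q,1],[0,2,50,98,100]).round(1))
```

```text
12 1556 (array([525.06677246, -85.9119873 ]), array([166.17245483,  69.6933136 ]), np.float64(0.17978086721975903))
14 1455 (array([525.06677246, -85.9119873 ]), array([166.17245483,  69.6933136 ]), np.float64(0.17978086721975903))
15 1410 (array([525.06677246, -85.9119873 ]), array([166.17245483,  69.6933136 ]), np.float64(0.17978086721975903))
(array([527.57885742, -85.26914978]), array([181.70504761,  72.19241333]), np.float64(0.1816619910557365))
cap 3499 (array([629.24487305, -66.90079498]), array([36.9450264 , 24.10081863]), np.float64(-1.397321042732875)) [633.35411124 -67.01680104 174.33306438]
+x [80.5 80.5 82.1 83.7 83.7]
-x [-82.2 -81.8 -78.9 -77.3 -77.1]
+y [25.1 25.7 32.5 35.4 35.8]
-y [-35.2 -34.8 -31.9 -25.4 -25.1]
```

Run:
```python
from h import *
import json
tin=np.array([452.3,-346.8]); a=.565; ax=np.array([np.cos(a),np.sin(a)])
R=rot(a,-1); p=tin-15*ax
ctrl.move_ptp((*p,120),R)
print(ctrl.move_l((*p,52),vel=100,threshold=15)); ctrl.hold(.2)
s=sensors.read_state(); e=np.array(s["eef_pos"]); log("pre")
ctrl.gripper_to(40,60); ctrl.hold(.1); log("grip")
e=np.array(sensors.read_state()["eef_pos"])
dx=float((tin-e[:2])@ax); zg=float(e[2]-12); print("dx,zg",dx,zg)
json.dump([dx,zg],open("g.json","w"))
ctrl.move_l((*p,150),vel=150)
seat=np.array([525.3,-85.8]); b=.174; bx=np.array([np.cos(b),np.sin(b)])
t=seat-dx*bx; R=rot(b,-1)
ctrl.move_ptp((*t,150),R); ctrl.move_l((*t,zg+30),vel=120); ctrl.hold(.3); log(f"above {t}")
img,w=cloud("wrist"); P=loc(w,img,64,90,seat,105,130); print("held tin",len(P),rect(P),np.median(P[:,2]))
hit=ctrl.move_l((*t,zg+5),vel=30,threshold=6); ctrl.hold(.2); log(f"{hit} want z {zg+6}")
save(optics.grab_frame("side")[0][200:400,250:470],"pics/s6.png")
```

```text
False
pre t 15.67 [ 440.1 -355.4   52.9] F [-0.5  0.8  0.5] g 85.0 q [-0.83  0.43  1.71 -0.    0.99  0.17]
grip t 16.15 [ 439.9 -355.2   52.6] F [-0.1  0.4  4.9] g 55.0 q [-0.83  0.43  1.71  0.    0.99  0.17]
dx,zg 14.917841469709625 40.57718111214105
above [510.60741563 -88.3826263 ] t 19.12 [511.2 -88.5  71.3] F [ 0.1  0.3 -1.9] g 54.9 q [-0.34  0.32  1.83  0.    0.99  1.06]
held tin 15074 (array([518.70697021, -88.29724121]), array([158.44596863,  96.66545105]), np.float64(0.16372806453806116)) 75.12422101995448
True want z 46.57718111214105 t 20.12 [510.1 -88.2  46.5] F [ 0.7 -0.1  5.3] g 54.8 q [-0.34  0.36  1.84 -0.    0.94  1.06]
```

The tin bottomed out at exactly the seat height, so I release it and check.

Run:
```python
from h import *
s=sensors.read_state()["eef_pos"]
ctrl.gripper_to(80); ctrl.hold(.2); log("open")
ctrl.move_l((s[0],s[1],150),vel=120); ctrl.move_ptp((524,-86.3,230),rot(.17,-1)); ctrl.hold(.2); log()
img,w=cloud("wrist"); save(img,"pics/w7.png")
P=loc(w,img,42,62,(525,-86),105); print("seated",len(P),rect(P),np.median(P[:,2]))
R=rot(.174,1); ctrl.gripper_to(0)
ctrl.move_ptp((560,-80,260),R); ctrl.hold(.2); log()
img,w=cloud("wrist"); save(img,"pics/w8.png")
P=loc(w,img,168,186,(645,-64),45); print("cap",len(P),rect(P),np.median(P,0), cv2.minEnclosingCircle(P[:,:2].astype(np.float32)))
```

```text
open t 20.75 [508.4 -87.6  45.2] F [-0.  -0.6 -0.3] g 79.9 q [-0.34  0.37  1.84 -0.    0.94  1.06]
 t 22.39 [522.5 -85.8 227.6] F [-0.5  0.7  0.1] g 80.0 q [-0.33  0.14  1.68 -0.    1.33  1.07]
seated 3222 (array([524.75457764, -85.81568146]), array([150.49305725,  56.16486359]), np.float64(0.17484418215183598)) 50.90491080361315
 t 26.0 [560. -80. 260.] F [-0.   1.5 -0.4] g 0.0 q [-0.29  0.18  1.56 -0.    1.4  -2.04]
cap 353 (array([651.71630859, -63.78379059]), array([19.32287979,  9.35690117]), np.float64(0.15390356340821798)) [652.44298175 -63.96062042 175.26247862] ((652.0018920898438, -63.8172607421875), 10.219799041748047)
```

View pics/w7.png

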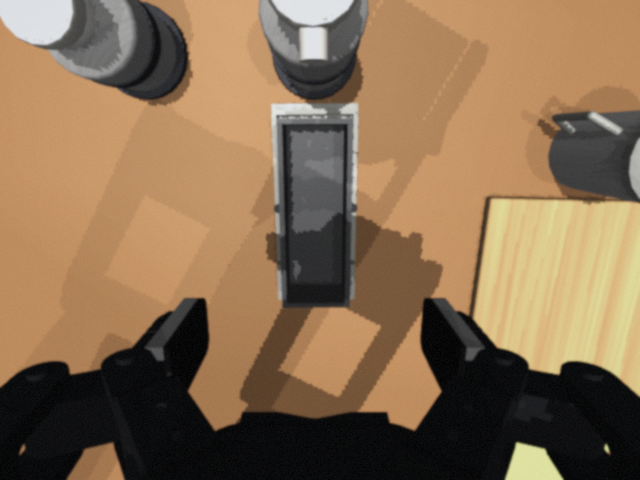

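View pics/w8.png

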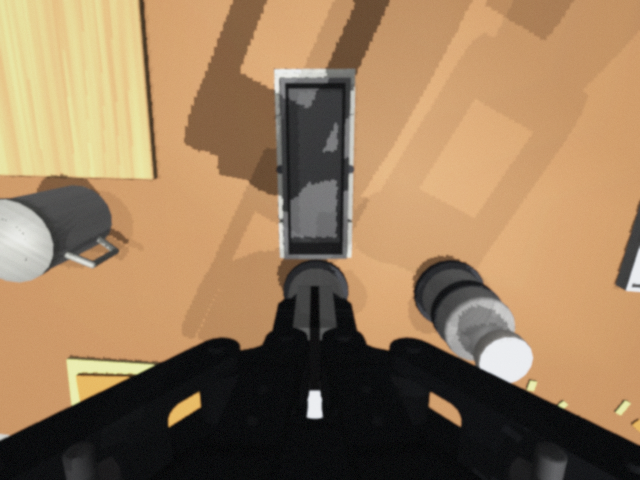

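The dry tin (px 275-355, 110-305) is seated squarely with its rim at z 50.9 (expected 51). The seat geometry puts the cap centre at about (647,-64), and the stout cap (px 503,357) is well clear. Now I press the cap.

Run:
```python
from h import *
p=(647,-64.2); R=rot(.174,1)
ctrl.move_ptp((*p,225),R); ctrl.hold(.2); log("above")
print(ctrl.move_l((*p,206),vel=60,threshold=5)); log()
hit=ctrl.move_l((*p,186),vel=15,threshold=14); log(f"pressed {hit}")
ctrl.hold(.2); log()
```

```text
above t 26.72 [646.7 -64.6 226.1] F [-0.1  0.3  0.4] g 0.2 q [-0.23  0.39  1.38 -0.    1.38 -1.98]
False
 t 27.18 [646.4 -64.1 205.1] F [0.5 0.  0.2] g -0.1 q [-0.23  0.4   1.39  0.    1.34 -1.98]
pressed True t 28.27 [647.2 -64.2 190.8] F [-2.7  0.2  7.7] g -0.1 q [-0.23  0.42  1.41 -0.    1.32 -1.98]
 t 28.47 [647.1 -64.2 191.2] F [-1.9  0.3  8.5] g 0.2 q [-0.23  0.42  1.41 -0.    1.32 -1.98]
```

The force (about 8.5 N) and height (191) point to the cap being near the bottom. I push a little further to be sure, then release.

Run:
```python
from h import *
p=(647,-64.2)
hit=ctrl.move_l((*p,187),vel=15,threshold=12); log(f"more {hit}")
ctrl.hold(.2); log()
ctrl.move_l((*p,240),vel=80); ctrl.hold(.2); log("up")
ctrl.move_ptp((480,80,280),rot(.174,1)); ctrl.hold(.3); log()
img,w=cloud("wrist"); P=loc(w,img,42,62,(525,-86),105,140); print("dry",len(P),rect(P),np.median(P[:,2]))
img,w=cloud("top"); save(img[60:360,100:520],"pics/t9.png")
for n,b,z in(("parked/greased",(135,180,200,285),(25,60)),("greased",(182,220,200,290),(25,60)),("dry",(330,378,188,266),(27,62))):
    P=box(img,w,*b,*z,dark=130); print(n,len(P),rect(P))
for n,b,z in(("tall cap",(336,364,145,175),(155,190)),("stout cap",(276,304,158,178),(115,145)),("dredger",(430,470,165,205),(92,118))):
    P=box(img,w,*b,*z);print(n,len(P),np.median(P,0).round(1))
P=box(img,w,428,505,294,348,16,30,bright=100);print("sheets",rect(P))
```

```text
more True t 28.69 [647.2 -64.2 190.8] F [-2.6  0.6  7.3] g -0.3 q [-0.23  0.42  1.41 -0.    1.32 -1.98]
 t 28.89 [647.2 -64.2 191.1] F [-2.9 -0.2  8. ] g 0.2 q [-0.23  0.42  1.41 -0.    1.32 -1.98]
up t 29.88 [646.5 -64.1 239. ] F [ 0.2  0.1 -0.2] g 0.0 q [-0.23  0.38  1.36 -0.    1.41 -1.98]
 t 31.07 [480.6  79.3 279.6] F [ 0.1 -1.   0.3] g -0.1 q [-0.01 -0.    1.72 -0.    1.42 -1.76]
dry 3405 (array([525.52258301, -84.97783661]), array([149.82275391,  56.86309052]), np.float64(0.17363534004353537)) 50.29263298312571
parked/greased 677 (array([466.68377686, 395.84375   ]), array([150.0606842 ,  57.91873932]), np.float64(0.033146518520210035))
greased 602 (array([447.73648071, 294.00170898]), array([149.45600891,  57.30908966]), np.float64(0.06543724270769072))
dry 482 (array([523.43133545, -84.10736847]), array([151.18830872,  56.39511108]), np.float64(0.17333433626132916))
tall cap 290 [642.3 -62.5 175.4]Traceback (most recent call last):
  File "<stdin>", line 12, in <module>
  File "h.py", line 26, in box
    k=1+np.argmax(st[1:,4]); return w[(l==k)&np.isfinite(w[...,2])]
        ~~~~~~~~~^^^^^^^^^^
    return _wrapfunc(a, 'argmax', axis=axis, out=out, **kwds)
    return bound(*args, **kwds)
ValueError: attempt to get argmax of an empty sequence
```

View pics/t9.png

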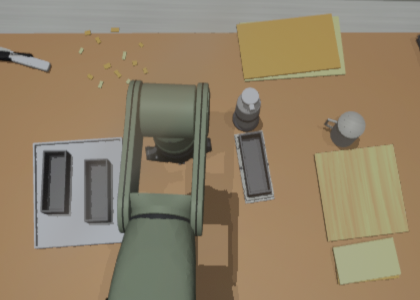

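The tins stand where they should and the cap is up. The stout cap was only hidden by the arm in this view. The press readings (about 8 N) leave some doubt that the cap reached the bottom. With time in hand, I press again in small steps until the force rises past the spring's 8.5 N.

Run:
```python
from h import *
p=(647,-64.2); R=rot(.174,1)
ctrl.move_ptp((480,80,280),R)
ctrl.move_ptp((*p,225),R); ctrl.move_l((*p,203),vel=60); ctrl.hold(.2)
def avg():
    S=[]
    for _ in range(5): ctrl.hold(.04); s=sensors.read_state(); S.append([s["eef_pos"][2],s["force"][2]])
    return np.mean(S,0).round(2)
for z in (201,199,197,195,193,192,191,190,189,188,187,186):
    ctrl.move_l((*p,z),vel=20,threshold=25); f=avg(); print(z,f)
    if f[1]>14: break
ctrl.hold(.2)
ctrl.move_l((*p,240),vel=80); ctrl.hold(.3); log("up")
ctrl.move_ptp((480,-220,300),R); ctrl.hold(.3); log()
img,w=cloud("top"); save(img[60:360,100:520],"pics/t10.png")
for n,b,z in(("greased",(182,220,200,290),(25,60)),("dry",(330,378,188,266),(27,62))):
    m=box(img,w,*b,*z,dark=130); print(n,len(m),rect(m))
for n,b,z in(("tall cap",(336,364,145,175),(155,190)),("stout cap",(276,304,158,178),(115,145))):
    try: P=box(img,w,*b,*z);print(n,len(P),np.median(P,0).round(1))
    except ValueError: print(n,"hidden")
```

```text
201 [200.98   0.21]
199 [199.59   2.4 ]
197 [197.41   3.78]
195 [195.37   4.73]
193 [193.58   6.04]
192 [192.73   6.78]
191 [191.87   7.02]
190 [191.02   7.24]
189 [190.18   7.89]
188 [190.07  11.05]
187 [190.    14.28]
up t 39.41 [646.8 -64.2 239.4] F [-0.6 -0.2 -0.7] g -0.4 q [-0.23  0.38  1.36 -0.    1.41 -1.98]
 t 40.64 [ 480.6 -219.3  299.5] F [-0.2  0.2 -0.4] g 0.1 q [-0.59  0.08  1.6   0.    1.47 -2.34]
greased 579 (array([447.38278198, 294.09686279]), array([148.99145508,  57.59052277]), np.float64(0.06144435696295651))
dry 491 (array([523.51953125, -84.19270325]), array([151.62693787,  56.59299088]), np.float64(0.17475576520364533))
tall cap 292 [642.4 -62.8 175.4]
stout cap 232 [623.5  74.2 131.2]
```

The cap met its hard stop at 10 mm (TCP 190.0, force rising to 14 N) and is back at z 175.4. Nothing else moved, so I hand in.

```bash
python3 -c "
from h import *
log(); ctrl.finish_job()"
```

```text
t 40.69 [ 480.5 -219.4  299.6] F [ 0.3 -0.2 -0.4] g 0.0 q [-0.59  0.08  1.6   0.    1.47 -2.34]
the job is handed in; nothing more can be done
```

The job is done and handed in at about 41 s of the 69 s allowed; no verdict was reported.

- **Greased tin:** it stands flat on the tray's free half beside the parked tin. Its rim was measured at z 48.9 mm (expected 49).
- **Dry tin:** it is fully home in the cradle, rim at z 50.9 mm (expected 51), about 1 mm from my estimate of the seat centre and within 0.01 rad of the cradle's axis. It did not move during the pressing.
- **Tall canister's cap:** I pressed it twice.
  - The first press read only about 8 N near the bottom, so I could not be sure it was complete.
  - The second reached the hard stop at 10 mm, with the force rising to 14 N.
  - The cap is back up at z 175.4 mm.
- **Bystanders:** the shorter canister's cap is unmoved at 131 mm, and the parked tin was measured within 0.5 mm of its start. I did not re-measure the dredger and sheets because the script stopped before reaching them (the arm hid the shorter cap in that picture). They looked unmoved in that picture, and no contact was felt.
- **Disagreement:** the top and wrist cameras differ by about 2 mm, which is within the stated calibration.

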